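# Tip the tea carton onto its back on the trivet

## Robot

A 7-joint arm with a two-finger parallel gripper is mounted at the origin on the work surface. World frame = base frame: x ahead of the robot, y to its left, z up, the work surface at z = 0. Lengths are in m, angles in rad, forces in N, time in s.
With the tool pointing down it reaches from about 0.4 to 0.85 m from the base axis. Payload 4.5 kg.
Tool frame: the origin (TCP) lies at the very end of the fingers, on their centre line; the grasp point (between the pads) lies 19 mm behind it (r.pinch_z is the distance from the TCP to the grasp point, in m); z points along the fingers, y is the line along which they close (so a half turn about z gives the same grasp; the last joint's range is limited). The gripper opens to 88 mm and grips with 3 to 60 N. Pads are 18 mm wide; open, the fingers measure 123 mm over their backs; the gripper's body (75 mm by 187 mm) begins 45 mm behind the grasp point.
Start: joints at [-1.118, 0.689, -0.195, 1.565, 0.157, 0.902, -0.215], TCP at [0.254, 0.571, 0.239] pointing down, gripper open.
Joint ranges: [-3.01, 3.01], [-0.46, 2.08], [-1.47, 1.51], [0.13, 2.56], [-1, 4.14], [0.04, 2.09], [-2.66, 2.66]. Speed limits (rad/s): [2.57, 2.57, 3.14, 3.14, 3.14, 3.14, 3.14].

## Interface

Orientations are given as a unit quaternion [x, y, z, w].
In Python, from plant import r, cams gives the robot as it stands.
- The arm moves only by the shell command python3 -m pendant 'ROWS' [FORCE]. ROWS is JSON, a list of rows, each a list of 3 entries, a list of its own where there are three numbers: the closure, from -1 (fully open) to 1 (shut), then the shift along the tool's x, y, z in mm, then the turn, a rotation vector about the tool's x, y, z in degrees. A call has 1 to 8 rows; each row shifts and turns the commanded pose from where the row before left it, along the tool's axes as they then stand; what a row does not reach is not made up. A row lasts 1/8 s, in which the tool goes at most 62.5 mm and 10.7 degrees, less where a joint would pass 70% of its speed; a pose out of reach is approached as far as the arm can. A call with a gripper value outside its range is refused whole. The fingers move at their own pace and stop on an object; FORCE is the grip in N (left out, the last holds). Time passes only in rows, so rows that do not move let the fingers close. It gives the time, the measured TCP pose, the force, the opening and the grip force at its end, in the units of the state.
- r.get_state(): the state, without advancing time (a new reading comes with each control period).
- cams.snapshot(name): name is "scene" or "side" or "wrist"; returns a dict with "img" (384x512x3 uint8, red, green, blue), "camera_matrix" (3x3 intrinsics, pixels), "D" ([k1, k2, p1, p2, k3] as OpenCV has them; the pictures are not rectified), "camera_from_world" (4x4, takes a point from world to camera coordinates); the wrist camera has in their place "tool_from_camera" (4x4, takes a point from camera to tool coordinates, whose origin is the TCP and whose axes are the flange's). Camera axes: x right, y up, looking along -z (the intrinsics and any distortion apply to the point x, -y, -z); pixel columns grow to the right and rows downward; lengths in m; the calibration is good to about 2 mm. A picture is of the moment at which its call begins: read the wrist's pose just before it. There is no depth.
- r.finish_job(): hands the job in; it is judged then, once.
The state is a dict: "clock": time; "q": joint angles; "qd": joint speeds; "joint_torque": joint torques, N m; "tool_pos": TCP position; "eef_rot": TCP orientation; "contact_force": force on the tool from outside, world axes, zero at the start; "moment": the same for the moment, N m; "opening": opening from 0.0 (shut) to 1.0 (fully open); "finger_force": force on a finger pad.
Only numpy, scipy, OpenCV 4.12 (cv2) and the standard library are available. Lean on these libraries where they do the work, as an engineer would, in place of code of your own. Each camera call takes 0.05 s, during which the arm holds its last target. There are 200 camera calls.

## Task

Lay the tea carton on its back on the dry green trivet, its white tear-open window upward, so that tea bags can be taken out: slide it upright over the shelf until its back stands at the trivet's edge, then push it over high up on the windowed face so that it comes to rest flat on the trivet, with no more than about a finger's width hanging over an edge. Only push it with the outside of the fingers, never grip or lift it. Leave the teapot, the steel tea caddy and the mug standing where they are.

Things in the scene. Friction and masses are not known exactly. Their poses are not given: they have to be found in the camera images.
- trivet: Square green silicone trivet, 200 x 200 mm and 5 mm thick, lying flat and fixed on the shelf. Origin at the centre of its underside, on the shelf surface; z up. Its x axis points horizontally from the carton's side of the trivet towards the far side, so the edge nearest the carton is the straight line x = -100 mm in this frame, parallel to its y axis.
- carton: Closed orange card tea carton, about 0.13 kg (varies), 80 mm wide (y), 50 mm deep (x), 130 mm tall (z), standing on the shelf. Origin at the centre of its underside. The windowed front (x = -25 mm) looks away from the trivet, the plain back (x = +25 mm) towards it, within 12 degrees of square, 30 to 60 mm short of it. Pushed low (under 20 mm) it slides upright; pushed above 90 mm it tips.
- carton_mid (a point): Centre of the tea carton, half-way up (65 mm above its underside). Axes as the carton's. Once tilted about 21 degrees the carton passes its balance point and falls by itself.
- carton_heel (a point): Middle of the carton's lower back edge, the edge it tips over (x = +25 mm, z = 0 in the carton's frame).
- carton_window (a point): Centre of the white tear-open window (56 x 78 mm) on the carton's front face (x = -25 mm, z = 78 mm in the carton's frame).
- teapot: Closed white ceramic teapot with blue lid, body 148 mm in diameter, 141 mm tall to the top of the knob, 0.7 kg, spout reaching 131 mm along its x axis and handle 120 mm along -x. Loose; stands beyond the trivet's far edge, about 250 to 285 mm from its centre. Origin at the centre of its underside.
- caddy: Closed steel tea caddy, a cylinder 72 mm in diameter and 107 mm tall, loose, standing to one side of the trivet, about 175 to 195 mm from its centre line. Origin at the centre of its underside.
- mug: Blue ceramic mug, 76 mm in diameter and 85 mm tall, with a handle, loose, standing to the other side of the trivet, about 175 to 195 mm from its centre line. Origin at the centre of its underside.

How it is judged:
On the way:
1. the carton stands upright on the shelf with the middle of its lower back edge within 15 mm of the trivet's near edge (x of carton_heel in the frame of trivet above -0.115 m and angle between carton's own z axis and vertical below 0.15 rad), for 0.2 s.
At the end, for the whole second after the job is handed in: The carton lies at rest flat (within about 6 degrees) on its back on the trivet, window upward, its centre no more than 60 mm along and 65 mm across from the trivet's centre (at most about 25 mm hangs over an edge); teapot, caddy and mug within 20 mm of where they stood (x of carton_mid in the frame of trivet between -0.06 and 0.06 m and y of carton_mid in the frame of trivet between -0.065 and 0.065 m and height (world z) of carton_mid between 0.024 and 0.036 m and height (world z) of carton_window between 0.045 and 0.065 m and angle between carton's own z axis and vertical between 1.47 and 1.67 rad and contact force between carton and trivet above 0.3 N and linear speed of carton below 0.02 m/s and distance of each of teapot, caddy, mug from where it was at the start of the episode below 0.02 m); the robot touches nothing.
It fails at once if the carton is lifted or carried (height (world z) of carton_mid above 0.088 m or height (world z) of carton above 0.05 m).
It fails at once if the carton is taken between the fingers (x of the grasp point in the frame of carton between -0.022 and 0.022 m and y of the grasp point in the frame of carton between -0.036 and 0.036 m and z of the grasp point in the frame of carton between 0.003 and 0.127 m).
It fails at once if teapot, caddy or mug is shoved more than 20 mm or tipped (distance of any of teapot, caddy, mug from where it was at the start of the episode above 0.02 m or angle between any of teapot, caddy, mug's own z axis and vertical above 0.25 rad).
It also fails if it takes over 43 s, if anything falls off the work surface, if the arm or the gripper's body presses on something with over 40 N, if the wrist force passes 120 N, or if a joint passes its speed limit or range.

## Working session

There is one attempt and no reset: what is moved stays moved. The work goes in short steps, Python scripts to look and compute and a shell command to move; the robot and the scene stay as the last step left them, time stands still between calls to the robot, and variables do not carry over. Pictures are saved under pics/ and viewed, at most 10 in all, crops included, and the job is handed in when it is done.

```bash
ls; mkdir -p pics; python3 - <<'E'
from plant import r,cams
import cv2
s=r.get_state();print(s)
for n in("scene","side"):
    d=cams.snapshot(n);cv2.imwrite(f"pics/{n}0.png",cv2.resize(d["img"][:,:,::-1],(800,600),interpolation=cv2.INTER_CUBIC))
    print(n,d["camera_matrix"],d["D"],d["camera_from_world"])
E
```

```text
pics
{'clock': 0.0, 'q': array([-1.11818361,  0.68995818, -0.19455549,  1.56633774,  0.15732138,
        0.9025043 , -0.21505804]), 'qd': array([-0.00051155, -0.00041068,  0.00043619, -0.00115621,  0.00046256,
       -0.00124783, -0.00042122]), 'joint_torque': array([ 6.73189006e-04, -5.27555788e+01, -1.26694523e+00, -1.53424412e+01,
       -5.26542915e-02,  6.62129445e-03,  1.77280622e-04]), 'tool_pos': array([0.25394645, 0.57039428, 0.23792887]), 'eef_rot': array([ 2.07795598e-01,  9.78171851e-01, -8.96505827e-04, -1.26499749e-04]), 'contact_force': array([-0.26681502,  0.4158069 ,  0.46046677]), 'moment': array([ 0.02105514, -0.02841901, -0.04889092]), 'finger_force': 0.0, 'opening': 0.9976756477445279}
scene [[387.3182361    0.         259.42229231]
 [  0.         387.3182361  183.58540565]
 [  0.           0.           1.        ]] [-0.03945387  0.          0.          0.          0.        ] [[ 0.41116105  0.91144418 -0.01470038 -0.32515033]
 [-0.79195558  0.3651513   0.48935762  0.3991223 ]
 [ 0.45139002 -0.18956275  0.8719593  -1.0995415 ]
 [ 0.          0.          0.          1.        ]]
side [[405.13295507   0.         257.43806506]
 [  0.         405.13295507 185.14943227]
 [  0.           0.           1.        ]] [-0.07318457  0.          0.          0.          0.        ] [[-0.86864793 -0.49508277  0.01854225  0.55561908]
 [ 0.36333728 -0.61115741  0.70318748 -0.24212996]
 [-0.33680378  0.61755944  0.71076266 -0.67407838]
 [ 0.          0.          0.          1.        ]]
```

View pics/scene0.png

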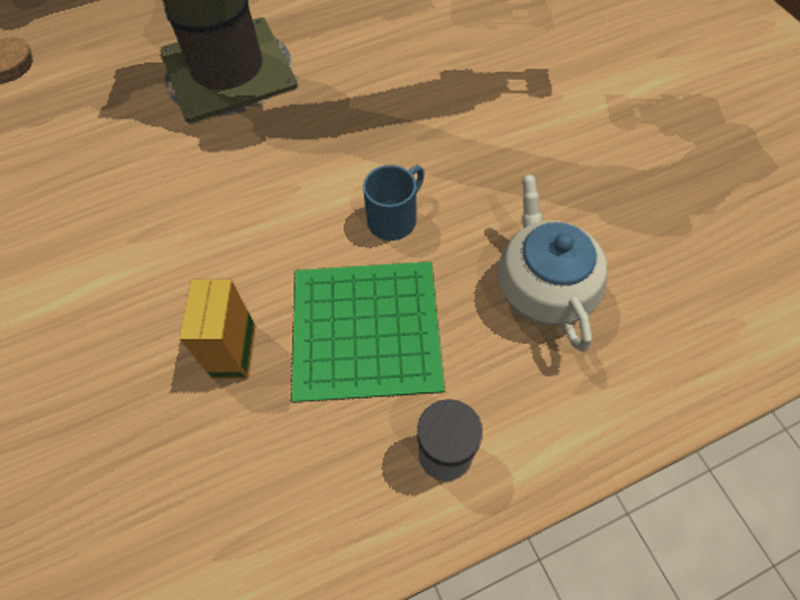

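View pics/side0.png

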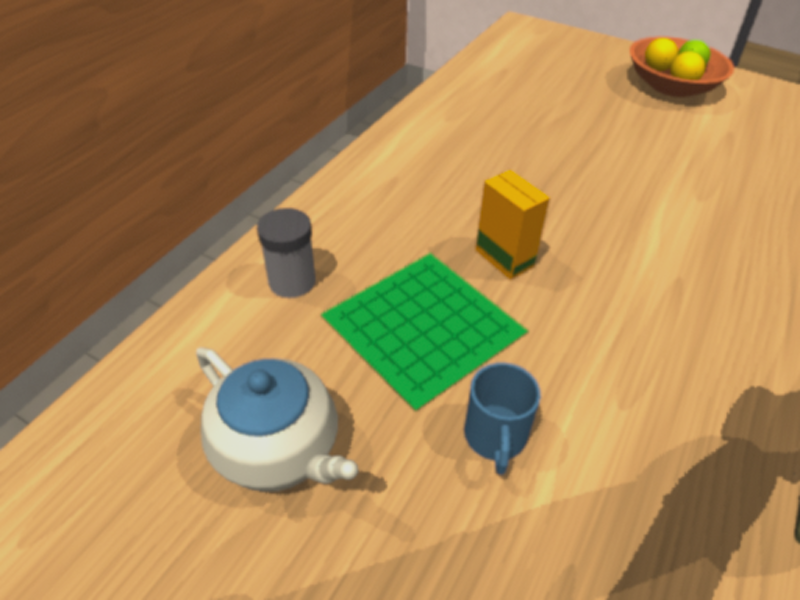

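The scene view shows the trivet at corners about (294,270), (432,262), (444,391) and (291,402). The carton is to its left with its top around (183–232, 281–338), the mug is above, the caddy below and the teapot to the right. The side view has the trivet at (430,255), (526,330), (417,407) and (322,316). I'll enlarge the carton.

```bash
python3 - <<'E'
import cv2,numpy as np
from plant import cams
a=cams.snapshot("scene")["img"][170:250,105:175,::-1]
b=cams.snapshot("side")["img"][105:185,295:365,::-1]
cv2.imwrite("pics/crop0.png",np.hstack([cv2.resize(i,None,fx=5.7,fy=5.7,interpolation=cv2.INTER_CUBIC) for i in(a,b)]))
E
```

```text
(no output)
```

View pics/crop0.png

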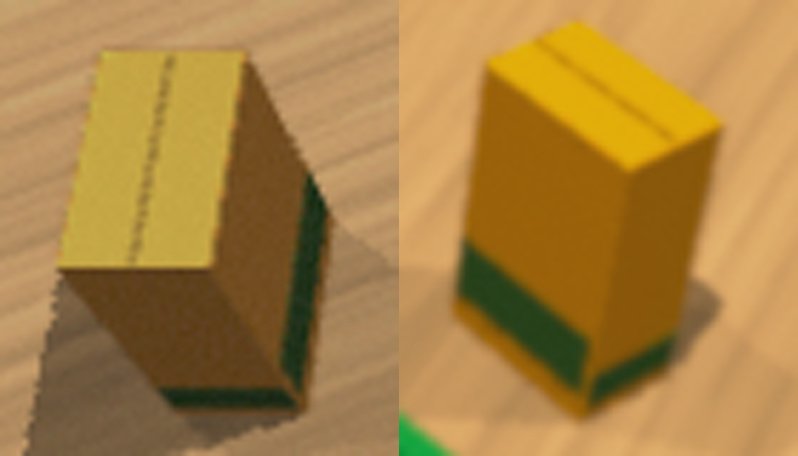

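Crop readings. In the scene view the carton's top is (101,52), (245,52), (212,268), (58,268) and its base is (304,410), (330,212), (175,408). In the side view the top is (178,20), (323,125), (233,172), (87,63) after removing the offset, and the base is (184,419), (56,309), (270,375). Next I fit the poses.

```bash
cat > h.py <<'E'
import numpy as np,cv2
from scipy.optimize import least_squares
from scipy.spatial.transform import Rotation as R
from plant import r,cams
F=np.diag([1.,-1,-1])
def proj(d,P):
    M=d["camera_from_world"]; A=F@M[:3,:3]; t=F@M[:3,3]
    return cv2.projectPoints(np.asarray(P,float).reshape(-1,1,3),cv2.Rodrigues(A)[0],t,d["camera_matrix"],np.array(d["D"],float))[0][:,0]
def place(p,L):
    c,s=np.cos(p[2]),np.sin(p[2]);L=np.asarray(L,float)
    return np.c_[p[0]+c*L[:,0]-s*L[:,1],p[1]+s*L[:,0]+c*L[:,1],L[:,2]]
def fit(obs,p0):  # obs: [(snap, local pts, px)]
    f=lambda p:np.concatenate([(proj(d,place(p,L))-px).ravel() for d,L,px in obs])
    s=least_squares(f,p0); return s.x,np.sqrt(np.mean(s.fun**2))
def ray(d,px,z):
    f=lambda p:(proj(d,[[p[0],p[1],z]])[0]-px)
    return least_squares(f,[.5,0]).x
E
cat > m.py <<'E'
from h import *
S=cams.snapshot("scene");D=cams.snapshot("side")
big=lambda a:(np.array(a,float)+.5)*.64-.5
cr=lambda a,o:(np.array(a,float)+.5)/5.7-.5+np.array(o)
t=.1;z=.005
T,e=fit([(S,[[-t,t,z],[t,t,z],[t,-t,z],[-t,-t,z]],big([[294,270],[432,262],[444,391],[291,402]])),
 (D,[[-t,t,z],[-t,-t,z],[t,t,z],[t,-t,z]],big([[526,330],[430,255],[417,407],[322,316]]))],[.5,0,1.6])
print("trivet",T,np.degrees(T[2]),e)
a,b,h=.025,.04,.13
C,e=fit([(S,[[-a,b,h],[a,b,h],[a,-b,h],[-a,-b,h],[a,-b,0],[a,b,0],[-a,-b,0]],cr([[101,52],[245,52],[212,268],[58,268],[304,410],[330,212],[175,408]],[105,170])),
 (D,[[-a,-b,h],[-a,b,h],[a,b,h],[a,-b,h],[a,b,0],[a,-b,0],[-a,b,0]],cr([[178,20],[323,125],[233,172],[87,63],[184,419],[56,309],[270,375]],[295,105]))],[.5,-.2,1.6])
print("carton",C,np.degrees(C[2]),e)
for n,p,q,zz in(("mug",(391,186),(504,396),.085),("caddy",(450,430),(286,230),.107),("knob",(564,241),(260,380),.135)):
    print(n,ray(S,big(p),zz),ray(D,big(q),zz))
c,s=np.cos(T[2]),np.sin(T[2]);print("carton in trivet",np.array([[c,s],[-s,c]])@(C[:2]-T[:2]))
E
python3 m.py
```

```text
trivet [0.58999663 0.02976924 1.21618352] 69.68218261929549 1.114364805246247
carton [ 0.5469135  -0.14716334  1.14737161] 65.739550768267 0.765146177969842
mug [0.43954337 0.1371824 ] [0.43453857 0.14510729]
caddy [0.79204763 0.054309  ] [0.78014244 0.06384514]
knob [0.64555734 0.28191116] [0.64088365 0.28531067]
carton in trivet [-0.18088365 -0.02103328]
```

```bash
cat >> h.py <<'E'
T=np.array([.590,.0298,1.2162]); u=np.array([np.cos(T[2]),np.sin(T[2]),0]); v=np.array([-u[1],u[0],0]); zz=np.array([0,0,1.])
T0=np.array([T[0],T[1],0])
def W(x,y,z): return T0+u*x+v*y+zz*z   # trivet frame -> world
def tool(tilt,yaw=0):                  # fingers along +u tilted from down; yaw about world z, deg
    a=np.radians(tilt); z=np.sin(a)*u-np.cos(a)*zz; y=-v
    return R.from_rotvec([0,0,np.radians(yaw)])*R.from_matrix(np.c_[np.cross(y,z),y,z])
def cur():
    s=r.get_state(); return np.array(s["tool_pos"]),R.from_quat(s["eef_rot"]),s
def go(p,q):
    P,Q,s=cur(); print("shift mm",np.round(Q.inv().apply(p-P)*1e3,1),"turn deg",np.round((Q.inv()*q).as_rotvec(degrees=True),1),"| shift after turn",np.round(q.inv().apply(p-P)*1e3,1))
def intriv(p): d=np.asarray(p)-T0; return np.round([d@u*1e3,d@v*1e3,d[2]*1e3],1)
E
python3 - <<'E'
from h import *
go(np.array([.5,.1,.26]),tool(0))
E
```

```text
shift mm [-416.1 -330.2  -21.4] turn deg [-0.   0.  86.3] | shift after turn [-356.2  394.1  -21.5]
```

```bash
python3 -m pendant '[[0,[-46,-37,-3],[0,0,0]],[0,[-46,-37,-3],[0,0,0]],[0,[-46,-37,-3],[0,0,0]],[0,[-46,-37,-3],[0,0,0]],[0,[-46,-37,-3],[0,0,0]],[0,[-46,-37,-3],[0,0,0]],[0,[-46,-37,-3],[0,0,0]],[0,[-46,-37,-3],[0,0,0]]]' && python3 -m pendant '[[0,[-46,-37,0],[0,0,0]],[0,[0,0,0],[0,0,10]],[0,[0,0,0],[0,0,10]],[0,[0,0,0],[0,0,10]],[0,[0,0,0],[0,0,10]],[0,[0,0,0],[0,0,10]],[0,[0,0,0],[0,0,10]],[0,[0,0,0],[0,0,10]]]'; python3 - <<'E'
from h import *
P,Q,s=cur();print(intriv(P),s["q"],s["opening"])
go(W(-.35,-.02,.26),tool(0))
E
```

```text
clock: 1.3
tool_pos: [0.4708, 0.1493, 0.263]
eef_rot: [0.208, 0.978, 0.0, 0.0]
contact_force: [0.1, 0.5, 0.1]
opening: 0.498
finger_force: 0.0
clock: 2.3
tool_pos: [0.4969, 0.0986, 0.2628]
eef_rot: [0.733, 0.68, 0.0, -0.0]
contact_force: [-0.1, -0.0, -0.4]
opening: 0.498
finger_force: 0.0
[ 32.2 111.1 262.8] [-0.35865567  0.50255814  0.111454    1.8973232  -0.07932916  0.74574045
 -0.27784121] 0.49764569522716956
shift mm [-403.5   20.7    2.7] turn deg [ 0. -0. 16.] | shift after turn [-382.2  131.1    2.8]
```

```bash
python3 -m pendant '[[0.2,[0,0,0],[0,0,8]],[0.2,[0,0,0],[0,0,8]],[0.2,[-54,19,0],[0,0,0]],[0.2,[-54,19,0],[0,0,0]],[0.2,[-54,19,0],[0,0,0]],[0.2,[-54,19,0],[0,0,0]],[0.2,[-54,19,0],[0,0,0]],[0.2,[-54,19,0],[0,0,0]]]' >/dev/null; python3 -m pendant '[[0.2,[-54,19,0],[0,0,0]],[0.2,[0,0,0],[0,10,0]],[0.2,[0,0,0],[0,10,0]],[0.2,[0,0,0],[0,10,0]],[0.2,[0,0,0],[0,10,0]],[0.2,[0,0,0],[0,0,0]]]'; python3 - <<'E'
from h import *
P,Q,s=cur();print(intriv(P),s["q"],s["opening"],Q.as_matrix()[:,2]@u)
go(W(-.25,-.025,.012),tool(40,-3))
E
```

```text
clock: 4.05
tool_pos: [0.4901, -0.3059, 0.2598]
eef_rot: [0.772, 0.536, 0.279, -0.197]
contact_force: [0.3, 0.5, 0.4]
opening: 0.397
finger_force: 0.0
[-349.5  -22.9  259.8] [ 0.90666887  0.79138858 -0.19045523  1.52404478 -0.53877901  1.19386009
  0.68887181] 0.39679239524822774 0.6418226287469935
shift mm [-82.8   3.1 253.9] turn deg [-2.1  0.1  2.1] | shift after turn [-83.1  -3.1 253.7]
```

```bash
python3 -m pendant '[[0.2,[-14,0,43],[0,0,0]],[0.2,[-14,0,43],[0,0,0]],[0.2,[-14,0,43],[0,0,0]],[0.2,[-14,0,43],[0,0,0]],[0.2,[-14,0,43],[0,0,0]],[0.2,[-10,-2,30],[0,0,0]],[0.2,[0,0,0],[0,0,0]]]'; python3 - <<'E'
from h import *
P,Q,s=cur();print(intriv(P))
go(W(-.25,-.02,.010),tool(40,0))
d=cams.snapshot("scene");cv2.imwrite("pics/s1.png",cv2.resize(d["img"][100:340,40:360,::-1],(800,600),interpolation=cv2.INTER_CUBIC))
E
```

```text
clock: 4.92
tool_pos: [0.5239, -0.2078, 0.0233]
eef_rot: [0.769, 0.541, 0.279, -0.198]
contact_force: [-0.5, -0.2, 0.3]
opening: 0.399
finger_force: 0.0
[-245.8  -20.5   23.3]
shift mm [-11.8  -0.5   7.5] turn deg [-0.5 -0.   0.4] | shift after turn [-11.8  -0.5   7.5]
```

View pics/s1.png

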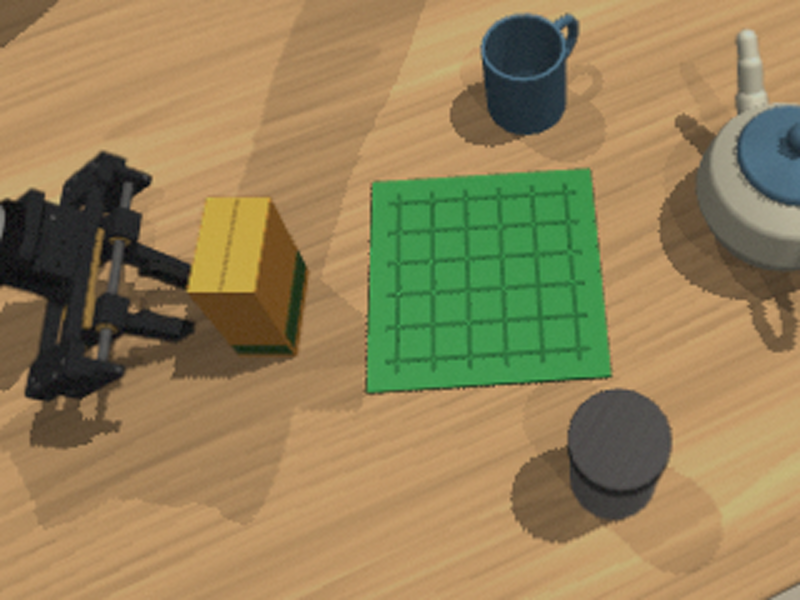

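The picture shows the two fingertips at about (185,270) and (190,325), behind the carton's windowed face. The carton is still upright and the trivet is clear to its right. I'll lower the tool and slide the carton gently.

```bash
python3 -m pendant '[[0.2,[-12,0,8],[0,0,0]],[0.2,[8,0,7],[0,0,0]],[0.2,[8,0,7],[0,0,0]],[0.2,[6,0,5],[0,0,0]],[0.2,[6,0,5],[0,0,0]],[0.2,[6,0,5],[0,0,0]],[0.2,[6,0,5],[0,0,0]]]';  python3 -m pendant '[[0.2,[6,0,5],[0,0,0]],[0.2,[6,0,5],[0,0,0]],[0.2,[4,0,3],[0,0,0]],[0.2,[0,0,0],[0,0,0]]]'; python3 - <<'E'
from h import *
P,Q,s=cur();print(intriv(P),s["contact_force"])
a,b=[cams.snapshot(n)["img"][:,:,::-1] for n in("scene","side")]
cv2.imwrite("pics/s2.png",np.hstack([cv2.resize(i,None,fx=5,fy=5,interpolation=cv2.INTER_CUBIC) for i in(a[165:255,115:195],b[120:210,270:350])]))
E
```

```text
clock: 5.85
tool_pos: [0.5405, -0.1656, 0.0094]
eef_rot: [0.77, 0.539, 0.28, -0.196]
contact_force: [0.6, -0.6, 0.0]
opening: 0.403
finger_force: 0.6
clock: 6.35
tool_pos: [0.5474, -0.1454, 0.0099]
eef_rot: [0.769, 0.539, 0.28, -0.197]
contact_force: [-0.2, 0.4, 0.2]
opening: 0.4
finger_force: 0.0
[-179.1  -20.9    9.9] [-0.23085625  0.44881088  0.1639323 ]
```

View pics/s2.png

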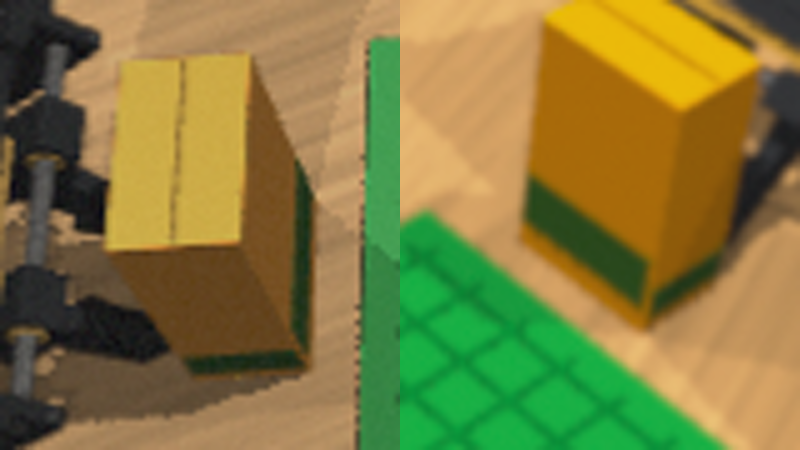

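In this picture the carton stands upright and roughly square to the trivet edge. Its base back corner is at (308,374) in the scene crop and at (648,328) and (522,238) in the side crop. I'll fit its pose.

```bash
cat > f.py <<'E'
from h import *
def cf(sp,so,dp,do,k):
    S=cams.snapshot("scene");D=cams.snapshot("side")
    c=lambda a,o:(np.array(a,float)+.5)/k-.5+np.array(o)
    a,b,h=.025,.04,.13
    n={'a':[-a,b,h],'b':[a,b,h],'c':[a,-b,h],'d':[-a,-b,h],'e':[a,-b,0],'f':[a,b,0]}
    C,e=fit([(S,[n[i] for i in sp],c(list(sp.values()),so)),(D,[n[i] for i in dp],c(list(dp.values()),do))],[.55,-.1,1.2])
    H=place(C,[[a,0,0]])[0]
    print("centre",intriv([C[0],C[1],0]),"heel",intriv(H),"yaw rel",np.degrees(C[2]-T[2]),"rms",e)
E
python3 - <<'E'
from f import *
cf(dict(a=(122,62),b=(250,54),c=(240,244),d=(105,250),e=(308,374),f=(316,196)),[115,165],dict(b=(281,110),c=(146,16),a=(359,66),f=(248,328),e=(122,238)),[270,120],5)
go(W(-.16,-.02,.010),tool(40,0))
E
```

```text
centre [-146.2  -18.7    0. ] heel [-121.2  -18.7    0. ] yaw rel -0.11163959565987668 rms 0.7542622706741005
shift mm [15.6 -1.  12.7] turn deg [-0.2 -0.   0.2] | shift after turn [15.6 -1.1 12.7]
```

```bash
python3 -m pendant '[[0.2,[5,0,4],[0,0,0]],[0.2,[5,0,4],[0,0,0]],[0.2,[4,0,3.5],[0,0,0]],[0.2,[0,0,0],[0,0,0]],[0.2,[0,0,0],[0,0,0]],[0.2,[0,0,0],[0,0,0]]]'; python3 - <<'E'
from h import *
P,Q,s=cur();print(intriv(P),s["contact_force"])
a,b=[cams.snapshot(n)["img"][:,:,::-1] for n in("scene","side")]
cv2.imwrite("pics/s3.png",np.hstack([cv2.resize(i,None,fx=5,fy=5,interpolation=cv2.INTER_CUBIC) for i in(a[165:255,125:205],b[120:210,260:340])]))
E
```

```text
clock: 7.3
tool_pos: [0.5535, -0.1294, 0.01]
eef_rot: [0.77, 0.539, 0.28, -0.196]
contact_force: [-0.2, -0.3, -0.4]
opening: 0.399
finger_force: 0.0
[-161.9  -21.    10. ] [-0.18098994 -0.27204557 -0.37413069]
```

View pics/s3.png

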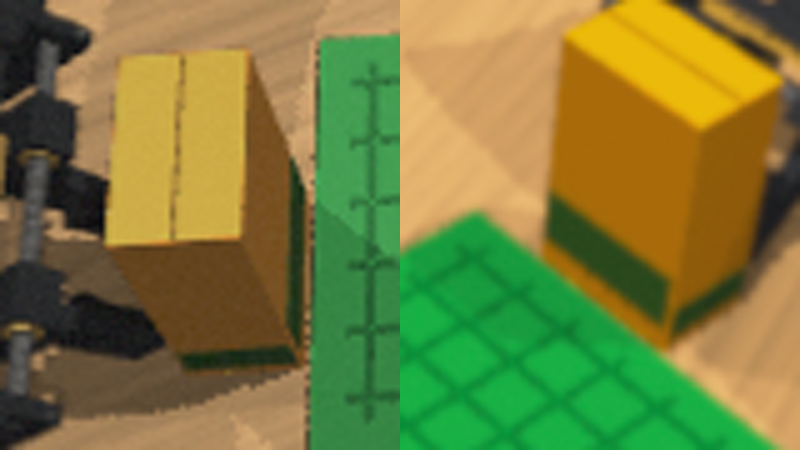

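The carton is upright at the edge: its base corner is at (302,368) and the trivet edge at about x = 312, so the gap is 3–4 mm and square. I back off, rise and come in high.

```bash
python3 -m pendant '[[0.2,[-15,0,-13],[0,0,0]],[0.2,[-16,0,-13],[0,0,0]],[0.2,[31,0,-37],[0,0,0]],[0.2,[31,0,-37],[0,0,0]],[0.2,[0,0,0],[0,0,0]],[0.2,[12,0,10],[0,0,0]],[0.2,[12,0,10],[0,0,0]],[0.2,[0,0,0],[0,0,0]]]'; python3 - <<'E'
from h import *
P,Q,s=cur();print(intriv(P),s["contact_force"])
go(W(-.107,-.02,.106),tool(40,0))
E
```

```text
clock: 8.4
tool_pos: [0.5502, -0.1349, 0.1061]
eef_rot: [0.769, 0.54, 0.28, -0.198]
contact_force: [0.3, 0.4, -0.4]
opening: 0.399
finger_force: 0.0
[-168.3  -19.8  106.1] [ 0.2614511   0.4080744  -0.41985818]
shift mm [46.7  0.7 39.6] turn deg [-0.4 -0.2  0.3] | shift after turn [46.8  0.2 39.5]
```

```bash
python3 -m pendant '[[0.2,[5,0,4],[0,0,0]],[0.2,[5,0,4],[0,0,0]],[0.2,[5,0,4],[0,0,0]],[0.2,[5,0,4],[0,0,0]],[0.2,[5,0,4],[0,0,0]],[0.2,[5,0,4],[0,0,0]],[0.2,[5,0,4],[0,0,0]],[0.2,[5,0,4],[0,0,0]]]';python3 -m pendant '[[0.2,[5,0,4],[0,0,0]],[0.2,[5,0,4],[0,0,0]],[0.2,[0,0,0],[0,0,0]],[0.2,[0,0,0],[0,0,0]],[0.2,[0,0,0],[0,0,0]],[0.2,[0,0,0],[0,0,0]],[0.2,[0,0,0],[0,0,0]],[0.2,[0,0,0],[0,0,0]]]'; python3 - <<'E'
from h import *
P,Q,s=cur();print(intriv(P),s["contact_force"])
d=cams.snapshot("side");cv2.imwrite("pics/s4.png",cv2.resize(d["img"][80:320,130:450,::-1],(800,600),interpolation=cv2.INTER_CUBIC))
E
```

```text
clock: 9.4
tool_pos: [0.568, -0.0893, 0.1078]
eef_rot: [0.77, 0.539, 0.28, -0.196]
contact_force: [-0.0, 0.3, -1.0]
opening: 0.4
finger_force: 0.0
clock: 10.4
tool_pos: [0.5722, -0.0778, 0.1081]
eef_rot: [0.77, 0.539, 0.28, -0.196]
contact_force: [0.6, -0.6, 0.1]
opening: 0.404
finger_force: 0.0
[-107.1  -20.7  108.1] [ 0.57646452 -0.62012599  0.07706557]
```

View pics/s4.png

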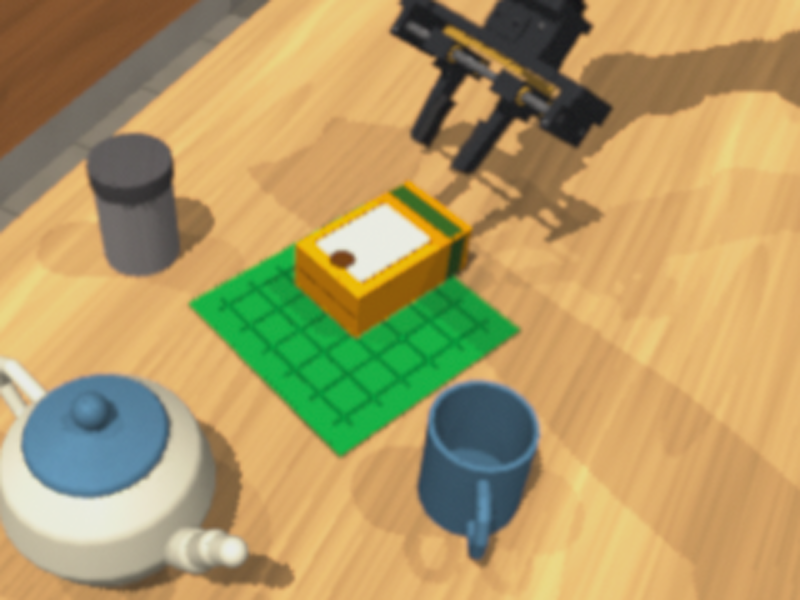

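The carton lies flat with its window up on the trivet. Its upper-face corners are at about (297,243), (358,297), (471,230) and (409,182), and the fingers are clear. I'll check how it is centred.

```bash
python3 - <<'E'
from h import *
D=cams.snapshot("side")
q=[intriv([*ray(D,(np.array(p)+.5)/2.5-.5+[130,80],.055),.055]) for p in((297,243),(358,297),(471,230),(409,182))]
print(np.array(q),np.mean(q,0))
E
```

```text
[[  15.2  -56.4   55. ]
 [  16.3   21.1   55. ]
 [-108.9   23.6   55. ]
 [-110.8  -54.3   55. ]] [-47.05 -16.5   55.  ]
```

```bash
python3 -m pendant '[[0.2,[-30,0,-40],[0,0,0]],[0.2,[-30,0,-40],[0,0,0]],[0.2,[0,0,-40],[0,0,0]],[0.2,[0,0,0],[0,0,0]]]'; python3 - <<'E'
from h import *
d=cams.snapshot("scene");cv2.imwrite("pics/s5.png",cv2.resize(d["img"][150:270,150:310,::-1],(800,600),interpolation=cv2.INTER_CUBIC))
E
```

```text
clock: 11.0
tool_pos: [0.5306, -0.197, 0.1626]
eef_rot: [0.771, 0.538, 0.28, -0.193]
contact_force: [0.2, 0.5, -0.8]
opening: 0.399
finger_force: 0.0
```

View pics/s5.png

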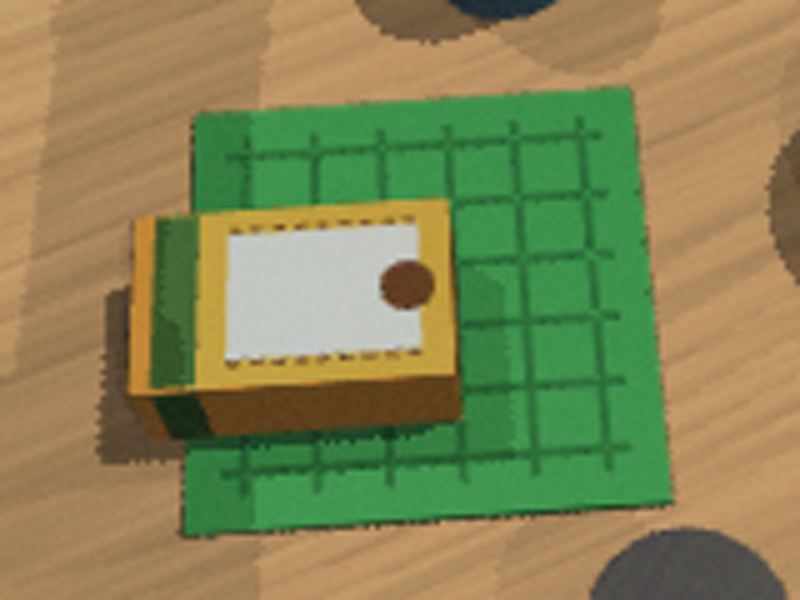

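The overhead view agrees with the side view. The carton's lower left corner at (155,440) is about 14 mm past the trivet edge at x = 188, which puts its centre near -49 mm (limit -60) and -17 mm across. The mug, caddy and teapot were never touched. The arm is clear, so I hand the job in.

```bash
python3 -c "
from plant import r
print(r.get_state()['qd'].round(3)); print(r.finish_job())"
```

```text
[-0.027  0.026 -0.032  0.034 -0.001 -0.005  0.002]
the job is handed in; nothing more can be done
None
```

The job is handed in: the tea carton lies flat on its back on the trivet, window up, with about 14 mm over the near edge, and the teapot, caddy and mug were left alone; I have not seen the verdict.

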